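# Plug-gauge the cutter bushings and reject the tight one

### The job

Take the plug gauge out of its stand and try it gently in each of the three bushings in the rack, going from your left to your right: ease it in until its collar sits on the bushing or it stops firmly on a step inside, and hold it there a moment. Put the gauge back in its stand, fully home, and set the bushing that it would not go fully into gently down, upright on the floor of the white tray. Leave the other two bushings seated in the rack and do not disturb the jar, the weight or the wrench.

Things in the scene. Friction and masses are not known exactly. Their poses are not given: they have to be found in the camera images.
- gauge: plug gauge, 0.15 kg, in its stand: upright round aluminium handle 20 mm across, under it a steel collar 26 mm across and 6 mm thick, under that the pin, 14.5 mm across, 28 mm long, its last 3 mm tapering to a flat 11 mm end. Origin: centre of the collar's underside, z up; handle 6 to 66 mm above it, pin end 28 mm below. Home: the collar's underside rests on the face round the hole
- gauge_tip (a point): centre of the flat end of the gauge's pin
- bushing_p: one of three outwardly alike steel bushings standing in the rack: a ring 36 mm across, 34 mm tall, about 0.2 kg, with an upright 16 mm bore (no chamfer). In two of them the bore runs right through; in one it narrows to 10 mm at a step 12 mm below the top. Origin: centre of its underside, z up; the mouth of the bore is 34 mm above
- bushing_q: one of three outwardly alike steel bushings standing in the rack: a ring 36 mm across, 34 mm tall, about 0.2 kg, with an upright 16 mm bore (no chamfer). In two of them the bore runs right through; in one it narrows to 10 mm at a step 12 mm below the top. Origin: centre of its underside, z up; the mouth of the bore is 34 mm above
- bushing_r: one of three outwardly alike steel bushings standing in the rack: a ring 36 mm across, 34 mm tall, about 0.2 kg, with an upright 16 mm bore (no chamfer). In two of them the bore runs right through; in one it narrows to 10 mm at a step 12 mm below the top. Origin: centre of its underside, z up; the mouth of the bore is 34 mm above
- rack: fixed grey plastic plate, 70 x 250 mm and 14 mm thick, with three pockets in a row along its y axis, 80 mm apart; a bushing stands in each, its underside 6 mm and its top 40 mm above the bench. Origin: centre of its underside, x away from the robot, y to the robot's left (turned up to 0.25 rad)
- rack_hole0 (a point): left pocket of the rack: centre of its mouth, on the rack's top face, 14 mm above the bench. The pocket is 38 mm across and 8 mm deep
- rack_hole1 (a point): middle pocket of the rack: centre of its mouth, on the rack's top face, 14 mm above the bench. The pocket is 38 mm across and 8 mm deep
- rack_hole2 (a point): right pocket of the rack: centre of its mouth, on the rack's top face, 14 mm above the bench. The pocket is 38 mm across and 8 mm deep
- stand: fixed aluminium block, 80 x 80 mm and 40 mm tall, with one upright hole, 18 mm across and 34 mm deep, in the middle of its top, where the gauge stands. Origin: centre of its underside. It and the tray may be to the left or right of the robot
- stand_hole0 (a point): centre of the mouth of the stand's hole, on its top face; z up
- tray: fixed empty white open tray, 130 x 130 mm, walls 4 mm thick and 25 mm high, floor about 4 mm thick. Origin: centre of its underside, x and y along its sides
- weight: brass calibration weight with a knob, 40 mm across, 62 mm tall, beyond the rack: leave alone. Origin: centre of its underside
- jar: closed jar, 54 mm across, 60 mm tall, beyond the rack: leave alone. Origin: centre of its underside
- wrench: wrench 150 mm long, lying flat between the robot and the rack: leave alone. Origin: under its middle
Things that resemble listed ones, but are neither listed nor needed, are in the scene too. Of the things like the gauge, leave any that is blue or orange; of the rest the larger one is meant.

How it is judged:
On the way, in this order (a step that is already met when the one before it is completed fails the run):
1. gauge held in the left pocket's bushing (within 4 mm of its axis): collar within 2.5 mm of its top in a through bushing, or pressed on the step with over 2 N in the stepped one (((horizontal distance between bushing_p and rack_hole0 below 0.008 m and horizontal distance between gauge_tip and bushing_p below 0.004 m and z of gauge_tip in the frame of bushing_p below 0.0085 m) or (horizontal distance between bushing_q and rack_hole0 below 0.008 m and horizontal distance between gauge_tip and bushing_q below 0.004 m and z of gauge_tip in the frame of bushing_q below 0.0245 m and contact force between gauge and bushing_q above 2 N) or (horizontal distance between bushing_r and rack_hole0 below 0.008 m and horizontal distance between gauge_tip and bushing_r below 0.004 m and z of gauge_tip in the frame of bushing_r below 0.0085 m))), for 0.1 s.
2. gauge held in the middle pocket's bushing (within 4 mm of its axis): collar within 2.5 mm of its top in a through bushing, or pressed on the step with over 2 N in the stepped one (((horizontal distance between bushing_p and rack_hole1 below 0.008 m and horizontal distance between gauge_tip and bushing_p below 0.004 m and z of gauge_tip in the frame of bushing_p below 0.0085 m) or (horizontal distance between bushing_q and rack_hole1 below 0.008 m and horizontal distance between gauge_tip and bushing_q below 0.004 m and z of gauge_tip in the frame of bushing_q below 0.0245 m and contact force between gauge and bushing_q above 2 N) or (horizontal distance between bushing_r and rack_hole1 below 0.008 m and horizontal distance between gauge_tip and bushing_r below 0.004 m and z of gauge_tip in the frame of bushing_r below 0.0085 m))), for 0.1 s.
3. gauge held in the right pocket's bushing (within 4 mm of its axis): collar within 2.5 mm of its top in a through bushing, or pressed on the step with over 2 N in the stepped one (((horizontal distance between bushing_p and rack_hole2 below 0.008 m and horizontal distance between gauge_tip and bushing_p below 0.004 m and z of gauge_tip in the frame of bushing_p below 0.0085 m) or (horizontal distance between bushing_q and rack_hole2 below 0.008 m and horizontal distance between gauge_tip and bushing_q below 0.004 m and z of gauge_tip in the frame of bushing_q below 0.0245 m and contact force between gauge and bushing_q above 2 N) or (horizontal distance between bushing_r and rack_hole2 below 0.008 m and horizontal distance between gauge_tip and bushing_r below 0.004 m and z of gauge_tip in the frame of bushing_r below 0.0085 m))), for 0.1 s.
At the end, for the whole second after the job is handed in: Stepped bushing upright on the tray floor (within 50 mm of its middle along each side, underside under 8 mm high); the other two upright in rack pockets (within 6 mm of centre, underside under 9 mm high); gauge upright in the stand, within 4 mm of its axis, collar within 3 mm of the face; at rest ((horizontal distance between bushing_p and rack_hole0 below 0.006 m or horizontal distance between bushing_p and rack_hole1 below 0.006 m or horizontal distance between bushing_p and rack_hole2 below 0.006 m) and z of each of bushing_p, bushing_r in the frame of rack below 0.009 m and angle between each of bushing_p, bushing_r, bushing_q, gauge's own z axis and vertical below 0.1 rad and (horizontal distance between bushing_r and rack_hole0 below 0.006 m or horizontal distance between bushing_r and rack_hole1 below 0.006 m or horizontal distance between bushing_r and rack_hole2 below 0.006 m) and x of bushing_q in the frame of tray between -0.05 and 0.05 m and y of bushing_q in the frame of tray between -0.05 and 0.05 m and z of bushing_q in the frame of tray below 0.008 m and linear speed of each of bushing_q, gauge below 0.02 m/s and horizontal distance between gauge and stand_hole0 below 0.004 m and z of gauge in the frame of stand_hole0 below 0.003 m); the robot touches nothing.
It fails at once if the gauge is pressed on a bushing with more than 40 N (contact force between gauge and bushing_p above 40 N or contact force between gauge and bushing_q above 40 N or contact force between gauge and bushing_r above 40 N).
It fails at once if the rejected bushing is let fall from more than 20 mm (out of the fingers, underside over 25 mm above the bench) (height (world z) of bushing_q above 0.025 m and contact force between the fingers and bushing_q below 0.1 N).
It fails at once if the weight, the jar or the wrench is moved by more than 20 mm (distance of any of weight, jar, wrench from where it was at the start of the episode above 0.02 m).
It also fails if it takes over 72 s, if anything falls off the work surface, if the arm or the gripper's body presses on something with over 40 N, if the wrist force passes 120 N, or if a joint passes its speed limit or range.

### The arm

A 7-joint arm with a two-finger parallel gripper is mounted at the origin on the work surface. World frame = base frame: x ahead of the robot, y to its left, z up, the work surface at z = 0. Lengths are in m, angles in rad, forces in N, time in s.
With the tool pointing down it reaches from about 0.35 to 0.9 m from the base axis. Payload 8.1 kg.
Tool frame: the origin (TCP) lies midway between the tips of the shut fingers; the grasp point (between the pads) lies 19 mm behind it; z points along the fingers, y is the line along which they close (so a half turn about z gives the same grasp; the last joint's range is limited). The gripper opens to 85 mm and grips with 20 to 120 N. Pads are 22 mm wide; open, the fingers measure 114 mm over their backs; the gripper's body (76 mm by 85 mm) begins 54 mm behind the grasp point. The pads swing forward as they close: fully open they stand 13 mm farther back than shut.
Start: joints at [1.058, 0.434, 0.025, 1.573, -0.012, 1.134, -0.075], TCP at [0.249, -0.573, 0.231] pointing down, gripper open.
Joint ranges: [-2.62, 2.62], [-0.44, 2.09], [-1.27, 1.32], [0.08, 2.57], [-1.32, 4.46], [0.12, 2], [-2.74, 2.74]. Speed limits (rad/s): [2.22, 2.22, 3.01, 3.01, 3.14, 3.14, 3.14].

### API

Orientations are given as a unit quaternion [w, x, y, z].
In Python, from plant import arm, optics, job gives the robot as it stands.
- The arm moves only by the tool move_arm, never from a script. Its argument "moves" is a list of rows, each a list of 3 entries, a list of its own where there are three numbers: the shift along the tool's x, y, z in m, then the turn about the tool's z in degrees, then the closure, from -1 (fully open) to 1 (shut), so that 0 is half open. A call has 1 to 8 rows; each row shifts and turns the commanded pose from where the row before left it, along the tool's axes as they then stand; what a row does not reach is not made up. A row lasts 1/12 s, in which the tool goes at most 41.7 mm and 7.16 degrees, less where a joint would pass 70% of its speed; a pose out of reach is approached as far as the arm can. A call is refused whole if a number of a shift passes 0.0417 or a number of a turn 7.16, either way. A call with a gripper value outside its range is refused whole. The fingers move at their own pace and stop on an object; the grip force is fixed at half the most. Time passes only in rows, so rows that do not move let the fingers close. It gives the time, the measured TCP pose, the force, the opening and the grip force at its end, in the units of the state.
- arm.observe(): the state, without advancing time (a new reading comes with each control period).
- optics.grab_frame(name): name is "side" or "top"; returns a dict with "img" (400x640x3 uint8, red, green, blue), "depth" (400x640 float32, m along the optical axis (not along the pixel's ray), 0 where there is no reading), "fov_y" (degrees; the focal length in pixels is half the picture's height over the tangent of half this angle, whatever the lens; pixels are square), "cx", "cy" (the principal point, pixels), "k1" (the pictures are not rectified: a ray, as slopes to the right and down, at radius r is drawn at 1 + k1 r^2 times it, then the intrinsics apply), "rvec" (rotation vector, rad) and "tvec" (3), from world to camera coordinates, as OpenCV has them. Camera axes: x right, y down, z forward; pixel columns grow to the right and rows downward; lengths in m; the calibration is good to about 2 mm. A picture is of the moment at which its call begins.
- job.close_job(): hands the job in; it is judged then, once.
The state is a dict: "clock": time; "qpos": joint angles; "dq": joint speeds; "joint_torque": joint torques, N m; "tcp_pos": TCP position; "tcp_rot": TCP orientation; "wrist_force": force on the tool from outside, world axes, zero at the start; "moment": the same for the moment, N m; "grip_width": opening from 0.0 (shut) to 1.0 (fully open); "gripper_force": force on a finger pad.
Only numpy, scipy, OpenCV 4.12 (cv2) and the standard library are available. Lean on these libraries where they do the work, as an engineer would, in place of code of your own. Each camera call takes 0.05 s, during which the arm holds its last target. There are 200 camera calls.

## Working session

There is one attempt and no reset: what is moved stays moved. The work goes in short steps, Python scripts to look and compute and a tool call to move; the robot and the scene stay as the last step left them, time stands still between calls to the robot, and variables do not carry over. Pictures are saved under pics/ and viewed, at most 10 in all, crops included, and the job is handed in when it is done.

Besides the shell and the picture viewer there is one more tool, called after "Request:" as name(argument=value, ...) on one line, values as JSON. move_arm: Moves the arm, as the interface text tells. Its arguments: {"type":"object","properties":{"moves":{"type":"array"}},"required":["moves"]}

```bash
mkdir -p pics
cat > h.py <<'E'
import numpy as np, cv2
from plant import arm, optics, job
def grab(n):
    f=optics.grab_frame(n); f['f']=200/np.tan(np.radians(f['fov_y'])/2)
    f['R']=cv2.Rodrigues(np.array(f['rvec'],float))[0]; f['t']=np.array(f['tvec'],float).ravel(); return f
def ray(f,u,v):
    d=np.array([(u-f['cx'])/f['f'],(v-f['cy'])/f['f']]); s=d.copy()
    for _ in range(20): s=d/(1+f['k1']*(s@s))
    return f['R'].T@np.array([s[0],s[1],1.]), -f['R'].T@f['t']
def onz(f,u,v,z):
    d,o=ray(f,u,v); return o+d*(z-o[2])/d[2]
def xyz(f):
    v,u=np.mgrid[0:400,0:640].astype(float); d=np.stack([(u-f['cx'])/f['f'],(v-f['cy'])/f['f']],-1); s=d.copy()
    for _ in range(20): s=d/(1+f['k1']*(s**2).sum(-1,keepdims=True))
    P=np.concatenate([s,np.ones((400,640,1))],-1)*f['depth'][...,None]
    return (P-f['t'])@f['R']
def save(f,n,box=None,k=1):
    im=f['img'][...,::-1]
    if box: im=im[box[1]:box[3],box[0]:box[2]]
    cv2.imwrite('pics/'+n,cv2.resize(im,None,fx=k,fy=k,interpolation=cv2.INTER_CUBIC))
E
python3 - <<'E'
from h import *
for n in('top','side'):
    f=grab(n); save(f,n+'0.png'); print(n,-f['R'].T@f['t'],f['R'][2],f['f'],f['k1'])
print(arm.observe())
E
```

```text
top [ 0.50006962 -0.01620809  0.91542111] [ 0.11814481  0.02040772 -0.99278665] 403.3632772785701 0.0271497901749021
side [ 0.30489964 -0.61566542  0.86846343] [ 0.26778797  0.57250321 -0.7749385 ] 414.2455812465111 -0.11055982905063448
{'clock': 0.1, 'qpos': array([ 1.05841811,  0.43517444,  0.02493545,  1.57402817, -0.01162493,
        1.13399086, -0.0750999 ]), 'dq': array([ 0.00066249, -0.00021425, -0.00046538, -0.00442629,  0.00038179,
        0.00105089, -0.0003366 ]), 'joint_torque': array([ 1.44533129e-03, -6.71754169e+01,  1.02739882e+00, -3.16898847e+01,
        1.57530082e-02,  7.36780989e-03,  6.22936932e-05]), 'tcp_pos': array([ 0.24879707, -0.57283813,  0.23058233]), 'tcp_rot': array([-7.01786444e-04,  9.79087921e-01,  2.03436261e-01, -1.93908817e-04]), 'wrist_force': array([-0.20641473, -0.74462251, -0.48235204]), 'moment': array([ 0.01270307, -0.03818492,  0.00328745]), 'gripper_force': 0.0, 'grip_width': 1.000820149801983}
```

View pics/top0.png

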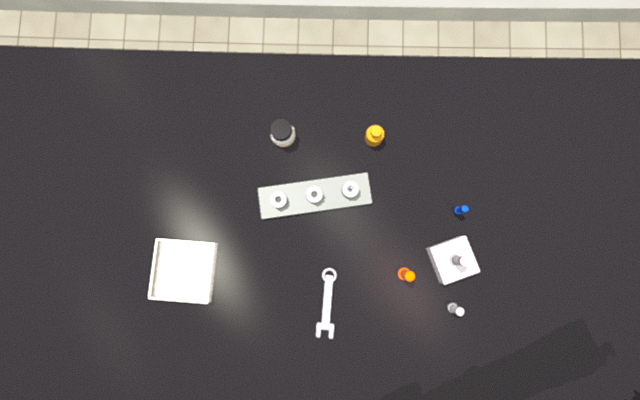

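View pics/side0.png

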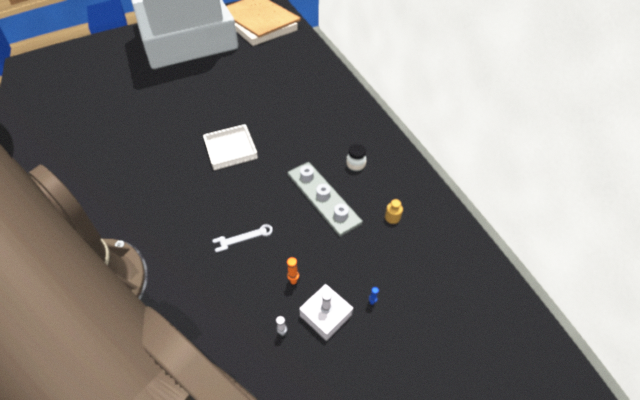

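Top view: tray at (185,271), rack with bushings at (278,200), (315,195), (350,190), stand with gauge at (455,260), with the jar, weight and wrench clear of it. The blue, orange and small white look-alikes stand at (461,210), (406,275) and (456,310).

```bash
cat > m.py <<'E'
from h import *
def blobs(f,zlo,zhi,box,z,amin=20):
    X=xyz(f); m=((X[...,2]>zlo)&(X[...,2]<zhi)&(f['depth']>0)).astype(np.uint8)
    m[(X[...,0]<box[0])|(X[...,0]>box[1])|(X[...,1]<box[2])|(X[...,1]>box[3])]=0
    n,l,s,c=cv2.connectedComponentsWithStats(m)
    out=[]
    for i in range(1,n):
        if s[i,4]<amin: continue
        cs,_=cv2.findContours((l==i).astype(np.uint8),cv2.RETR_EXTERNAL,cv2.CHAIN_APPROX_NONE)
        (u,v),(w,h),a=cv2.minAreaRect(cs[0]); 
        p=np.array([onz(f,*q[0],z) for q in cs[0]])[:,:2]
        e=cv2.minAreaRect((p*1000).astype(np.float32))
        out.append((np.round(onz(f,u,v,z),4),s[i,4],np.round(e,1) if 0 else e,(round(u,1),round(v,1))))
    return out
if __name__=='__main__':
    for n in('top','side'):
        f=grab(n); X=xyz(f)
        print(n)
        for nm,a in dict(bush=(.033,.047,(.3,.8,-.2,.25),.04,40),stand=(.033,.047,(.3,.8,-.5,-.2),.04,80),handle=(.09,.12,(.3,.8,-.5,-.2),.106,4),tray=(.015,.035,(.2,.7,.2,.5),.025,40)).items():
            for b in blobs(f,*a): print(nm,b)
        print('bench z',np.median(X[...,2][(X[...,2]<.03)&(X[...,0]>.4)&(X[...,0]<.7)&(abs(X[...,1])<.1)]))
    f=grab('top');save(f,'c1.png',(240,150,500,330),3)
E
python3 m.py
```

```text
top
bush (array([ 0.7448, -0.1134,  0.04  ]), np.int32(151), ((744.9388427734375, -113.34781646728516), (38.064212799072266, 38.24494934082031), 45.43284606933594), (375.0, 134.0))
bush (array([0.7326, 0.0861, 0.04  ]), np.int32(45), ((732.6455078125, 86.02017211914062), (19.39105796813965, 45.853721618652344), 28.738040924072266), (285.1, 137.2))
bush (array([ 0.6202, -0.0618,  0.04  ]), np.int32(169), ((620.284423828125, -61.77224349975586), (35.328433990478516, 32.781593322753906), 1.3304859399795532), (350.5, 189.0))
bush (array([0.6071, 0.0166, 0.04  ]), np.int32(169), ((607.1184692382812, 16.6297550201416), (35.28167724609375, 32.83698654174805), 1.9336143732070923), (314.5, 194.0))
bush (array([0.5939, 0.0961, 0.04  ]), np.int32(176), ((593.9054565429688, 96.11372375488281), (34.42989730834961, 33.91554641723633), 46.97205352783203), (278.0, 199.0))
stand (array([ 0.4753, -0.2855,  0.04  ]), np.int32(1298), ((475.329345703125, -284.9698486328125), (80.2204360961914, 82.84397888183594), 21.79596710205078), (454.5, 259.4))
handle (array([ 0.4755, -0.2826,  0.106 ]), np.int32(99)
[... 1227 characters left out ...]
0.04  ]), np.int32(44), ((439.38043212890625, -188.5612030029297), (16.69822883605957, 24.712757110595703), 73.32176971435547), (292.6, 275.8))
stand (array([ 0.4747, -0.29  ,  0.04  ]), np.int32(1188), ((474.6220703125, -289.8934631347656), (82.52225494384766, 81.662353515625), 21.902841567993164), (326.0, 308.5))
handle (array([ 0.4729, -0.2931,  0.106 ]), np.int32(103), ((472.94891357421875, -292.98516845703125), (23.983745574951172, 18.048240661621094), 65.51152801513672), (326.5, 296.5))
tray (array([0.4331, 0.291 , 0.025 ]), np.int32(360), ((432.06439208984375, 293.19561767578125), (142.5907440185547, 128.8115997314453), 87.34144592285156), (229.8, 144.9))
bench z 0.0011491062244050603
```

View pics/c1.png

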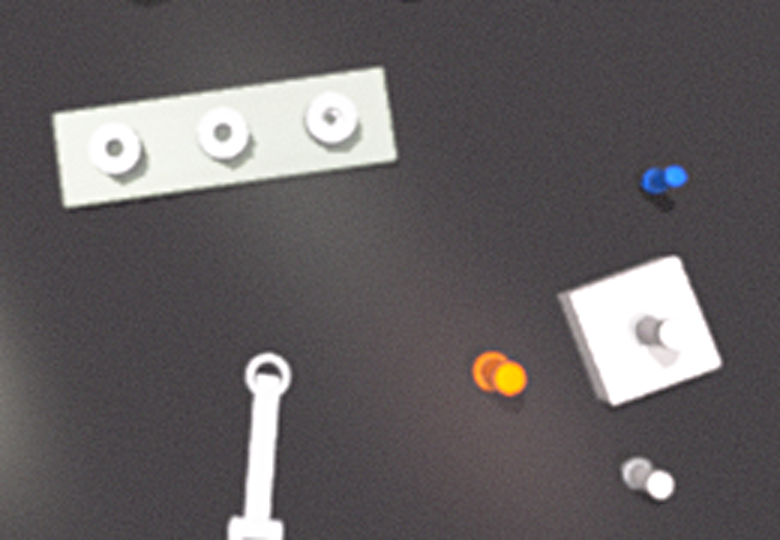

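The crop shows clear bores in the left and middle bushings and something bright inside the right one. The two cameras differ by about 4 mm in y, so I'll take the mean and correct near the part. First I turn the tool to line up with the world axes, then go above the gauge.

Request:
move_arm(moves=[[[0,0,0.01],5.875,-1],[[0,0,0.01],5.875,-1],[[0,0,0.01],5.875,-1],[[0,0,0.01],5.875,-1],[[0.028,-0.036,0],0,-1],[[0.028,-0.036,0],0,-1],[[0.028,-0.036,0],0,-1],[[0.028,-0.036,0],0,-1]])

```text
clock: 0.92
tcp_pos: [0.3521, -0.4402, 0.1912]
tcp_rot: [-0.0, 1.0, -0.001, -0.0]
wrist_force: [2.2, -0.4, -0.2]
grip_width: 1.0
gripper_force: 0.0
```

Request:
move_arm(moves=[[[0.028,-0.036,0],0,-1],[[0.028,-0.036,0],0,-1],[[0.028,-0.036,0],0,-1],[[0.028,-0.034,0],0,-1],[[0,0,0],0,-1],[[0,0,0],0,-1]])

```text
clock: 1.42
tcp_pos: [0.4567, -0.3081, 0.1913]
tcp_rot: [-0.0, 1.0, 0.003, 0.0]
wrist_force: [-0.7, -1.2, -0.0]
grip_width: 0.998
gripper_force: 0.0
```

Request:
move_arm(moves=[[[0.009,-0.01,0],0,-1],[[0.009,-0.01,0.02],0,-0.5],[[0,0,0.025],0,-0.3],[[0,0,0.025],0,-0.2],[[0,0,0.025],0,-0.2],[[0,0,0.02],0,-0.2],[[0,0,0.01],0,-0.2],[[0,0,0],0,-0.2]])

```text
clock: 2.08
tcp_pos: [0.4705, -0.2915, 0.0643]
tcp_rot: [-0.001, 1.0, -0.001, -0.002]
wrist_force: [-0.1, 0.6, -0.3]
grip_width: 0.597
gripper_force: 0.0
```

Run:
```python
from h import *
f=grab('top');g=grab('side');print(arm.observe()['tcp_pos'])
a=f['img'][190:330,380:540];b=g['img'][220:360,240:400]
cv2.imwrite('pics/g2.png',cv2.resize(np.hstack([a,b])[...,::-1],None,fx=2.5,fy=2.5,interpolation=cv2.INTER_CUBIC))
```

```text
[ 0.47248794 -0.29191185  0.06680598]
```

View pics/g2.png

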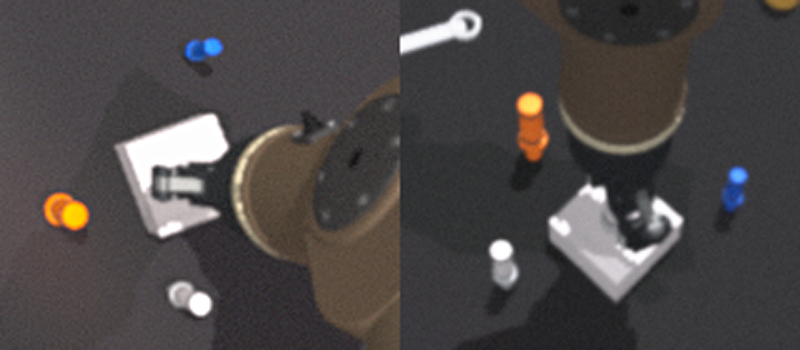

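The gripper straddles the handle, and the gauge is hidden under the wrist in both views. I centre it slightly, then close.

Request:
move_arm(moves=[[[0.002,-0.004,0],0,-0.2],[[0,0,0],0,0.3],[[0,0,0],0,1],[[0,0,0],0,1],[[0,0,0],0,1],[[0,0,0],0,1],[[0,0,0],0,1],[[0,0,0],0,1]])

```text
clock: 2.85
tcp_pos: [0.4753, -0.287, 0.0673]
tcp_rot: [0.0, 1.0, -0.0, 0.001]
wrist_force: [-1.5, 0.1, 5.5]
grip_width: 0.217
gripper_force: 58.3
```

Run:
```python
from h import *
o=arm.observe();print(o['tcp_pos'],o['wrist_force'],o['moment'],o['grip_width'])
```

```text
[ 0.47533326 -0.28704232  0.06733158] [-1.52111172  0.09651707  5.54124404] [0.35505139 0.1795767  0.01880989] 0.2172902664570067
```

Request:
move_arm(moves=[[[0,0,-0.01],0,1],[[0,0,-0.02],0,1],[[0,0,-0.03],0,1],[[0,0,-0.03],0,1],[[0.01,-0.03,0],0,1],[[0.01,-0.03,0],0,1],[[0.01,-0.03,0],0,1],[[0.01,-0.03,0],0,1]])

```text
clock: 3.52
tcp_pos: [0.5149, -0.1659, 0.1574]
tcp_rot: [0.0, 1.0, -0.001, 0.0]
wrist_force: [0.5, -0.1, -1.0]
grip_width: 0.216
gripper_force: 58.8
```

Request:
move_arm(moves=[[[0.01,-0.03,0],0,1],[[0.01,-0.03,0],0,1],[[0.01,-0.03,0],0,1],[[0.01,-0.03,0],0,1],[[0.01,-0.03,0],0,1],[[0.01,-0.03,0],0,1],[[0.01,-0.03,0],0,1],[[0.008,-0.03,0],0,1]])

```text
clock: 4.18
tcp_pos: [0.5932, 0.0743, 0.1571]
tcp_rot: [0.0, 1.0, -0.0, 0.0]
wrist_force: [0.7, 0.0, -1.7]
grip_width: 0.217
gripper_force: 58.8
```

Request:
move_arm(moves=[[[0,-0.022,0],0,1],[[0,0,0],0,1],[[0,0,0],0,1],[[0,0,0],0,1],[[0,0,0],0,1]])

```text
clock: 4.6
tcp_pos: [0.5928, 0.0933, 0.1566]
tcp_rot: [0.0, 1.0, -0.001, 0.0]
wrist_force: [-0.3, -0.9, -1.8]
grip_width: 0.218
gripper_force: 58.9
```

Run:
```python
from h import *
f=grab('top');g=grab('side');o=arm.observe();print(o['tcp_pos'],o['wrist_force'],o['moment'],o['grip_width'])
a=f['img'][130:270,220:380];b=g['img'][80:220,240:400]
cv2.imwrite('pics/g3.png',cv2.resize(np.hstack([a,b])[...,::-1],None,fx=2.5,fy=2.5,interpolation=cv2.INTER_CUBIC))
```

```text
[0.59285819 0.0934442  0.15652005] [ 0.74380301 -0.34797162 -1.79105918] [ 0.02559539  0.01881308 -0.00362095] 0.21972634959286563
```

View pics/g3.png

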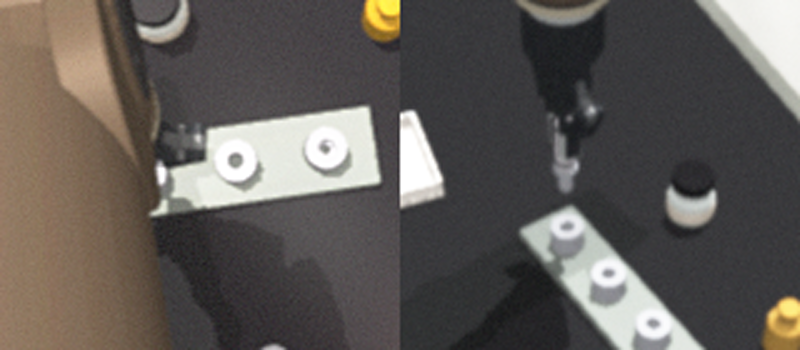

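In the side view the held gauge's pin end is at about (306,156), right above the left bushing's bore at (306,171). The top view is blocked by the arm. I'll lower it close to the bushing and compare there.

Request:
move_arm(moves=[[[0,0,0.015],0,1],[[0,0,0.02],0,1],[[0,0,0.01],0,1],[[0,0,0],0,1],[[0,0,0],0,1],[[0,0,0],0,1]])

```text
clock: 5.2
tcp_pos: [0.5934, 0.0948, 0.1121]
tcp_rot: [-0.0, 1.0, -0.0, 0.0]
wrist_force: [0.6, 0.2, -0.8]
grip_width: 0.216
gripper_force: 58.9
```

```bash
cat > s.py <<'E'
from h import *
import sys
n,u,v=sys.argv[1],int(sys.argv[2]),int(sys.argv[3])
ims=[]
for _ in range(4): g=grab('side'); ims.append(g['img'].astype(float))
g['img']=np.mean(ims,0).astype(np.uint8)
o=arm.observe();print(o['tcp_pos'],o['wrist_force'])
np.savez('last.npz',img=g['img'],depth=g['depth'])
# overlay-free crop, 10x
save(g,n,(u-30,v-25,u+30,v+25),10)
E
python3 s.py g4.png 306 167
```

```text
[0.59333757 0.09507101 0.11212808] [ 0.16211034 -0.20222137 -2.17657378]
```

View pics/g4.png

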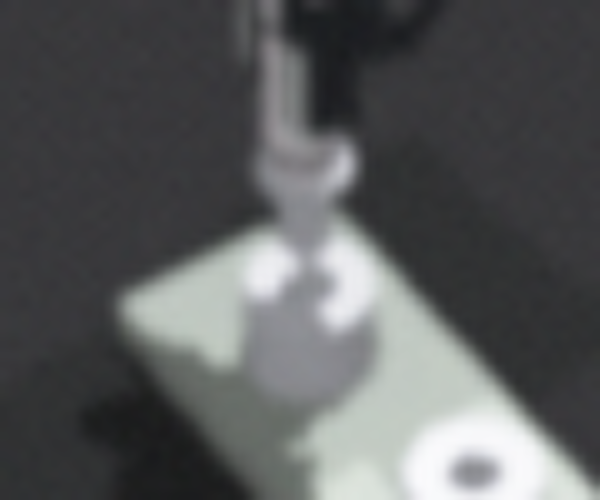

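```bash
cat > p.py <<'E'
from h import *
def pj(g,p):
    c=g['R']@np.array(p)+g['t']; s=c[:2]/c[2]; s=s*(1+g['k1']*(s@s)); return s*g['f']+[g['cx'],g['cy']]
E
python3 - <<'E'
from p import *
g=grab('side'); x,y,z=arm.observe()['tcp_pos']
c=np.array([276,142])
for n,p in dict(collar=(x,y,z-.0243),under=(x,y,z-.0273),tip=(x,y,z-.0553),top=(x,y,.04),top2=(x-.0065+.0,y,.04)).items(): print(n,(pj(g,p)-c)*10)
r=np.array([1,0,0]);print('dx 1mm',(pj(g,(x+.001,y,.05))-pj(g,(x,y,.05)))*10,'dy',(pj(g,(x,y+.001,.05))-pj(g,(x,y,.05)))*10,'dz',(pj(g,(x,y,.051))-pj(g,(x,y,.05)))*10)
i=np.load('last.npz')['img'].astype(int).sum(2)//3
for v in range(157,186): print(v,i[v,296:318])
E
```

```text
collar [297.93342298 156.80657878]
under [298.12269461 164.79400979]
tip [299.85732762 237.7753955 ]
top [300.86314354 279.91216012]
top2 [278.84272654 287.02528355]
dx 1mm [ 3.40519179 -1.09365432] dy [-1.45062546 -2.47275776] dz [-0.06049917 -2.53550795]
157 [ 57  56  56  57  63  86 114 124 130 135 135 130 127 148 170 116  64  52
  51  50  48  50]
158 [ 56  56  56  58  67  93 123 127 124 128 124 123 136 167 189 129  64  49
  49  48  50  48]
159 [ 57  58  58  56  65  92 126 138 138 137 136 139 158 183 178 114  60  50
  49  48  51  48]
160 [ 56  57  56  55  60  81 113 134 142 145 148 151 165 166 139  84  55  49
  48  48  50  50]
161 [ 57  56  57  56  56  65  90 118 136 142 142 146 151 125  90  59  51  49
  51  49  50  48]
162 [ 56  56  56  53  54  56  67  97 128 137 138 139 134 109  75  53  49  47
  51  50  51  48]
163 [ 57  55  54  52  50  56  66  89 125 137 139 136 137 131 105  70  53  49
  51  50  49  48]
164 [ 57  57  55  56  67  87 104 117 130 137 139 139 146 161 147 109  70  52
  50  49  50  51]
165 [ 56  58  70  88 117 147 161 161 147 141 139 142 157 185 183 158 111  71
  55  
[... 1211 characters left out ...]
8 136 131 138 162
 187 196 196 195]
179 [106 116 118 114 115 124 135 137 138 140 140 141 140 138 136 135 149 172
 190 196 195 195]
180 [104 106 105 105 108 116 127 135 137 137 138 138 137 137 136 149 169 186
 194 196 196 195]
181 [101 105 106 107 107 108 117 123 127 131 131 132 130 134 148 169 188 193
 196 195 195 196]
182 [ 99 102 105 105 106 107 109 113 113 118 118 122 132 143 168 188 194 196
 196 197 195 196]
183 [ 91 102 103 105 105 106 105 106 106 109 115 134 159 172 187 194 197 196
 196 196 197 197]
184 [ 82  96 100 105 106 106 106 104 105 110 126 162 184 192 196 196 196 196
 197 197 196 200]
185 [ 66  88  99 103 103 105 105 105 109 122 144 182 194 195 197 196 196 197
 196 197 198 210]
```

Request:
move_arm(moves=[[[0.0005,0,0.007],0,1],[[0,0,0.006],0,1],[[0,0,0.002],0,1],[[0,0,0.001],0,1],[[0,0,0.001],0,1],[[0,0,0.001],0,1],[[0,0,0],0,1],[[0,0,0],0,1]])

```text
clock: 6.12
tcp_pos: [0.5935, 0.0951, 0.0934]
tcp_rot: [-0.0, 1.0, -0.0, 0.0]
wrist_force: [0.4, -0.1, -1.0]
grip_width: 0.217
gripper_force: 58.9
```

It's in the bore with no contact force. I carry on easing down.

Request:
move_arm(moves=[[[0,0,0.002],0,1],[[0,0,0.002],0,1],[[0,0,0.002],0,1],[[0,0,0.002],0,1],[[0,0,0.0015],0,1],[[0,0,0.0015],0,1],[[0,0,0],0,1],[[0,0,0],0,1]])

```text
clock: 6.78
tcp_pos: [0.5932, 0.0949, 0.0821]
tcp_rot: [0.0, 1.0, -0.0, -0.0]
wrist_force: [1.6, 1.1, -1.4]
grip_width: 0.221
gripper_force: 58.6
```

Request:
move_arm(moves=[[[0,0,0.003],0,1],[[0,0,0.003],0,1],[[0,0,0.003],0,1],[[0,0,0.002],0,1],[[0,0,0.0015],0,1],[[0,0,0.001],0,1],[[0,0,0.0005],0,1],[[0,0,0],0,1]])

```text
clock: 7.45
tcp_pos: [0.5934, 0.0951, 0.0682]
tcp_rot: [-0.0, 1.0, -0.0, -0.0]
wrist_force: [0.7, 1.9, -1.6]
grip_width: 0.216
gripper_force: 58.6
```

Request:
move_arm(moves=[[[0,0,0],0,1],[[0,0,0.0005],0,1],[[0,0,0.0005],0,1],[[0,0,0],0,1],[[0,0,0],0,1]])

```text
clock: 7.87
tcp_pos: [0.5935, 0.0951, 0.0674]
tcp_rot: [-0.0, 1.0, -0.0, 0.0]
wrist_force: [1.5, 2.1, -0.1]
grip_width: 0.22
gripper_force: 59.1
```

Collar seated in the left one, so it's a through bushing. On to the middle one.

Request:
move_arm(moves=[[[0,0,-0.005],0,1],[[0,0,-0.012],0,1],[[0,0,-0.012],0,1],[[0,0,-0.01],0,1],[[0,0,0],0,1],[[0,0,0],0,1],[[0.0065,0.036,0],0,1],[[0.007,0.0425,0],0,1]])

```text
out of range: row 8 has 0.0425, outside -0.0417 to 0.0417
```

Request:
move_arm(moves=[[[0,0,0],0,1],[[0,0,0],0,1],[[0,0,0],0,1],[[0,0,0],0,1]])

```text
clock: 8.2
tcp_pos: [0.5935, 0.095, 0.0674]
tcp_rot: [-0.0, 1.0, -0.0, 0.0]
wrist_force: [0.4, 1.2, 0.9]
grip_width: 0.216
gripper_force: 59.1
```

```bash
python3 s.py g5.png 323 185
```

```text
[0.59348456 0.09503318 0.06742811] [1.55949597 2.42154229 2.83201353]
```

View pics/g5.png

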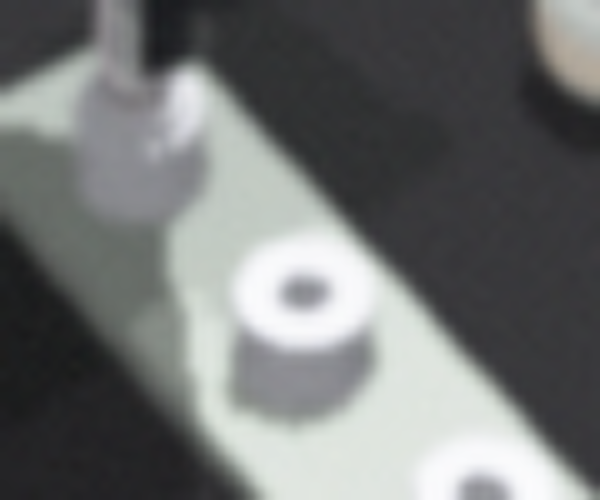

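That move was refused because one shift was too large, so nothing moved. The picture shows the gauge seated with its collar on the left bushing, and the middle bushing's bore at crop (305,292). Redoing the move in smaller rows.

Request:
move_arm(moves=[[[0,0,-0.005],0,1],[[0,0,-0.012],0,1],[[0,0,-0.012],0,1],[[0,0,-0.011],0,1],[[0,0,0],0,1],[[0.0045,0.026,0],0,1],[[0.0045,0.026,0],0,1],[[0.0045,0.0265,0],0,1]])

```text
clock: 9.07
tcp_pos: [0.6066, 0.0158, 0.1076]
tcp_rot: [0.0, 1.0, 0.0, -0.0]
wrist_force: [0.5, -0.8, -2.0]
grip_width: 0.22
gripper_force: 58.9
```

Request:
move_arm(moves=[[[0,0,0],0,1],[[0,0,0],0,1],[[0,0,0],0,1],[[0,0,0],0,1]])

```text
clock: 9.4
tcp_pos: [0.6065, 0.0177, 0.1073]
tcp_rot: [-0.0, 1.0, 0.0, -0.0]
wrist_force: [0.3, 0.4, -1.6]
grip_width: 0.215
gripper_force: 59.0
```

Request:
move_arm(moves=[[[0.0003,0.0012,0],0,1],[[0,0,0.005],0,1],[[0,0,0.003],0,1],[[0,0,0.002],0,1],[[0,0,0.0015],0,1],[[0,0,0.0015],0,1],[[0,0,0.001],0,1],[[0,0,0],0,1]])

```text
clock: 10.07
tcp_pos: [0.6073, 0.0155, 0.0932]
tcp_rot: [-0.0, 1.0, -0.0, 0.0]
wrist_force: [0.9, 1.2, -0.9]
grip_width: 0.218
gripper_force: 59.0
```

Request:
move_arm(moves=[[[0,0,0],0,1],[[0,0,0],0,1]])

```text
clock: 10.23
tcp_pos: [0.6072, 0.0154, 0.0934]
tcp_rot: [-0.0, 1.0, -0.0, 0.0]
wrist_force: [1.0, 2.0, -1.4]
grip_width: 0.219
gripper_force: 59.0
```

Request:
move_arm(moves=[[[0,-0.0007,0.001],0,1],[[0,0,0.002],0,1],[[0,0,0.002],0,1],[[0,0,0.002],0,1],[[0,0,0.0015],0,1],[[0,0,0.0015],0,1],[[0,0,0.001],0,1],[[0,0,0],0,1]])

```text
clock: 10.9
tcp_pos: [0.607, 0.016, 0.082]
tcp_rot: [0.0, 1.0, -0.0, -0.0]
wrist_force: [1.5, -0.1, -2.9]
grip_width: 0.212
gripper_force: 59.0
```

Middle one is past the step depth too. I continue until the collar seats.

Request:
move_arm(moves=[[[0,0,0.003],0,1],[[0,0,0.003],0,1],[[0,0,0.003],0,1],[[0,0,0.002],0,1],[[0,0,0.0015],0,1],[[0,0,0.001],0,1],[[0,0,0.0005],0,1],[[0,0,0],0,1]])

```text
clock: 11.57
tcp_pos: [0.6071, 0.016, 0.0682]
tcp_rot: [-0.0, 1.0, -0.0, -0.0]
wrist_force: [1.0, 1.6, -2.1]
grip_width: 0.216
gripper_force: 59.0
```

Request:
move_arm(moves=[[[0,0,0],0,1],[[0,0,0.0005],0,1],[[0,0,0],0,1],[[0,0,0],0,1]])

```text
clock: 11.9
tcp_pos: [0.6071, 0.016, 0.0678]
tcp_rot: [0.0, 1.0, -0.0, 0.0]
wrist_force: [1.9, 1.7, -1.0]
grip_width: 0.215
gripper_force: 59.0
```

Request:
move_arm(moves=[[[0,0,-0.005],0,1],[[0,0,-0.012],0,1],[[0,0,-0.012],0,1],[[0,0,-0.011],0,1],[[0,0,0],0,1],[[0.0044,0.0265,0],0,1],[[0.0044,0.0265,0],0,1],[[0.0044,0.026,0],0,1]])

```text
clock: 12.57
tcp_pos: [0.6202, -0.064, 0.1083]
tcp_rot: [0.0, 1.0, 0.0, 0.0]
wrist_force: [0.9, 0.1, -1.5]
grip_width: 0.22
gripper_force: 59.0
```

Request:
move_arm(moves=[[[0,0,0],0,1],[[0,0,0],0,1],[[0,0,0],0,1],[[0,0,0],0,1]])

```text
clock: 12.9
tcp_pos: [0.6201, -0.0617, 0.1079]
tcp_rot: [-0.0, 1.0, 0.001, -0.0]
wrist_force: [0.0, -0.3, -1.7]
grip_width: 0.22
gripper_force: 59.1
```

Request:
move_arm(moves=[[[0.0001,0.001,0],0,1],[[0,0,0.005],0,1],[[0,0,0.003],0,1],[[0,0,0.002],0,1],[[0,0,0.0015],0,1],[[0,0,0.0015],0,1],[[0,0,0.001],0,1],[[0,0,0],0,1]])

```text
clock: 13.57
tcp_pos: [0.6206, -0.0637, 0.0938]
tcp_rot: [-0.0, 1.0, -0.0, 0.0]
wrist_force: [0.3, 1.3, -1.6]
grip_width: 0.222
gripper_force: 59.1
```

Request:
move_arm(moves=[[[0,0,0],0,1],[[0,0,0],0,1]])

```text
clock: 13.73
tcp_pos: [0.6205, -0.0639, 0.0939]
tcp_rot: [-0.0, 1.0, -0.0, 0.0]
wrist_force: [-0.0, 1.2, -1.8]
grip_width: 0.222
gripper_force: 59.1
```

Request:
move_arm(moves=[[[0,-0.0007,0.001],0,1],[[0,0,0.002],0,1],[[0,0,0.002],0,1],[[0,0,0.002],0,1],[[0,0,0.0015],0,1],[[0,0,0.001],0,1],[[0,0,0.0005],0,1],[[0,0,0],0,1]])

```text
clock: 14.4
tcp_pos: [0.6205, -0.0631, 0.0838]
tcp_rot: [-0.0, 1.0, -0.0, 0.0]
wrist_force: [1.1, 1.7, -0.7]
grip_width: 0.216
gripper_force: 59.2
```

Request:
move_arm(moves=[[[0,0,0.0005],0,1],[[0,0,0.0005],0,1],[[0,0,0],0,1]])

```text
clock: 14.65
tcp_pos: [0.6209, -0.0628, 0.0834]
tcp_rot: [-0.0, 1.0, 0.0, 0.001]
wrist_force: [0.2, 2.0, 4.0]
grip_width: 0.22
gripper_force: 59.8
```

It has stopped on the step at about 5 N. I press slightly more and hold.

Request:
move_arm(moves=[[[0,0,0.0005],0,1],[[0,0,0],0,1],[[0,0,0],0,1],[[0,0,0],0,1]])

```text
clock: 14.98
tcp_pos: [0.621, -0.0628, 0.0831]
tcp_rot: [-0.0, 1.0, -0.0, 0.001]
wrist_force: [-0.1, 2.6, 7.9]
grip_width: 0.219
gripper_force: 60.2
```

The right bushing is the stepped one. Now I take the gauge back to its stand.

Request:
move_arm(moves=[[[0,0,-0.006],0,1],[[0,0,-0.012],0,1],[[0,0,-0.02],0,1],[[0,0,-0.025],0,1],[[0,0,-0.02],0,1],[[-0.0208,0.032,0],0,1],[[-0.0208,0.032,0],0,1],[[-0.0208,0.032,0],0,1]])

```text
clock: 15.65
tcp_pos: [0.5569, -0.1606, 0.1664]
tcp_rot: [0.0, 1.0, 0.0, 0.0]
wrist_force: [-0.3, 0.1, -1.9]
grip_width: 0.222
gripper_force: 59.1
```

Request:
move_arm(moves=[[[-0.0208,0.032,0],0,1],[[-0.0208,0.032,0],0,1],[[-0.0208,0.032,0],0,1],[[-0.0208,0.032,0],0,1],[[0,0,0],0,1],[[0,0,0],0,1],[[0,0,0],0,1]])

```text
clock: 16.23
tcp_pos: [0.4744, -0.2874, 0.1658]
tcp_rot: [-0.0, 1.0, -0.001, -0.0]
wrist_force: [-0.4, 0.4, -1.2]
grip_width: 0.217
gripper_force: 59.1
```

Request:
move_arm(moves=[[[0.0008,-0.0003,0.015],0,1],[[0,0,0.02],0,1],[[0,0,0.015],0,1],[[0,0,0.006],0,1],[[0,0,0],0,1],[[0,0,0],0,1],[[0,0,0],0,1]])

```text
clock: 16.82
tcp_pos: [0.4764, -0.2868, 0.1103]
tcp_rot: [0.0, 1.0, 0.0, 0.001]
wrist_force: [1.1, -0.9, -2.2]
grip_width: 0.216
gripper_force: 59.1
```

Request:
move_arm(moves=[[[-0.001,0,0.007],0,1],[[0,0,0.005],0,1],[[0,0,0.003],0,1],[[0,0,0.002],0,1],[[0,0,0.002],0,1],[[0,0,0],0,1],[[0,0,0],0,1]])

```text
clock: 17.4
tcp_pos: [0.4745, -0.287, 0.0902]
tcp_rot: [-0.0, 1.0, -0.0, -0.0]
wrist_force: [0.2, -0.2, -2.4]
grip_width: 0.216
gripper_force: 59.1
```

Request:
move_arm(moves=[[[0.0004,0,0.005],0,1],[[0,0,0.005],0,1],[[0,0,0.005],0,1],[[0,0,0.004],0,1],[[0,0,0.002],0,1],[[0,0,0.001],0,1],[[0,0,0.0005],0,1],[[0,0,0],0,1]])

```text
clock: 18.07
tcp_pos: [0.4749, -0.287, 0.0678]
tcp_rot: [0.0, 1.0, -0.0, -0.0]
wrist_force: [-1.0, 0.3, -1.8]
grip_width: 0.221
gripper_force: 59.1
```

Request:
move_arm(moves=[[[0,0,0],0,1],[[0,0,0.0005],0,1],[[0,0,0],0,1]])

```text
clock: 18.32
tcp_pos: [0.475, -0.287, 0.0674]
tcp_rot: [0.0, 1.0, -0.0, 0.0]
wrist_force: [-0.2, 0.8, -1.9]
grip_width: 0.214
gripper_force: 59.1
```

Request:
move_arm(moves=[[[0,0,0],0,0.3],[[0,0,0],0,0],[[0,0,0],0,-0.2],[[0,0,0],0,-0.2],[[0,0,-0.01],0,-0.2],[[0,0,-0.03],0,-0.2],[[0,0,-0.04],0,-0.2],[[0,0,-0.04],0,-0.2]])

```text
clock: 18.98
tcp_pos: [0.4741, -0.2866, 0.1889]
tcp_rot: [-0.0, 1.0, -0.0, -0.001]
wrist_force: [0.8, -1.1, -0.0]
grip_width: 0.602
gripper_force: 0.0
```

Request:
move_arm(moves=[[[0.0205,-0.032,0],0,-0.2],[[0.0205,-0.032,0],0,-0.2],[[0.0205,-0.032,0],0,-0.2],[[0.0205,-0.032,0],0,-0.2],[[0.0205,-0.032,0],0,-0.2],[[0.0205,-0.032,0],0,-0.2],[[0.0205,-0.032,0],0,-0.2],[[0,0,0],0,-0.2]])

```text
clock: 19.65
tcp_pos: [0.6218, -0.0531, 0.1881]
tcp_rot: [-0.003, 1.0, 0.005, 0.001]
wrist_force: [-0.5, 0.6, 0.2]
grip_width: 0.599
gripper_force: 0.0
```

Run:
```python
from h import *
from m import blobs
o=arm.observe();print(o['tcp_pos'],o['qpos'],o['wrist_force'])
for n in('top','side'):
    f=grab(n)
    print(n,[b for b in blobs(f,.09,.12,(.3,.6,-.4,-.2),.106,4)])
g=grab('side');save(g,'g6.png',(280,150,400,330),4)
```

```text
[ 0.62184176 -0.05312806  0.18808467] [ 0.05793604  0.47149388 -0.08042507  1.6259623   0.03628421  1.04288228
 -1.59315995] [-0.4995531   0.55236869  0.15832656]
top [(array([ 0.4756, -0.2846,  0.106 ]), np.int32(76), ((475.6161804199219, -284.8568420410156), (17.4414119720459, 17.184978485107422), 1.9294214248657227), (464.5, 260.5))]
side [(array([ 0.4729, -0.2931,  0.106 ]), np.int32(103), ((472.93621826171875, -292.9793701171875), (23.983745574951172, 18.020244598388672), 65.51152801513672), (326.5, 296.5))]
```

View pics/g6.png

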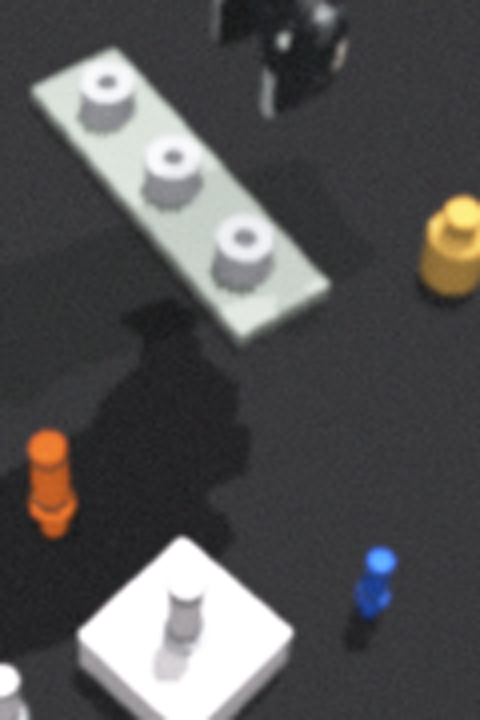

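The gauge is home, standing upright in the stand at crop (183,610), and all three bushings are in the rack. I turn the gripper so it closes across the rack and open it fully.

Request:
move_arm(moves=[[[0,0,0],-7.1,-1],[[0,0,0],-7.1,-1],[[0,0,0],-7.1,-1],[[0,0,0],-7.1,-1],[[0,0,0],-7.1,-1],[[0,0,0],-7.1,-1],[[0,0,0],-7.1,-1],[[0,0,0],-7.1,-1]])

```text
clock: 20.47
tcp_pos: [0.6177, -0.0655, 0.1878]
tcp_rot: [0.001, 0.879, 0.477, -0.0]
wrist_force: [0.2, -0.3, 0.0]
grip_width: 1.001
gripper_force: 0.0
```

Request:
move_arm(moves=[[[0,0,0],-7.1,-1],[[0,0,0],-7.1,-1],[[0,0,0],-7.1,-1],[[0,0,0],-7.1,-1],[[0,0,0],-7.1,-1],[[0,0,0],-7.1,-1],[[0,0,0],0,-0.4],[[0,0,0],0,-0.4]])

```text
clock: 21.13
tcp_pos: [0.6179, -0.065, 0.1875]
tcp_rot: [0.0, 0.649, 0.761, -0.0]
wrist_force: [-0.2, 0.2, 0.3]
grip_width: 0.747
gripper_force: 0.0
```

```bash
cat > d.py <<'E'
from h import *
from scipy.spatial.transform import Rotation as Ro
import sys
o=arm.observe();q=o['tcp_rot'];R=Ro.from_quat(q[[1,2,3,0]]).as_matrix()
print(o['clock'],o['tcp_pos'],'tool angle',np.degrees(np.arctan2(R[1,0],R[0,0])),'delta tool',(R.T@(np.array(eval(sys.argv[1]))-o['tcp_pos'])).round(4),o['wrist_force'].round(1),o['qpos'].round(2))
E
python3 d.py "[.6206,-.0629,.08]"
```

```text
21.1333 [ 0.61791747 -0.06495752  0.18750614] tool angle 99.01687530182157 delta tool [0.0017 0.003  0.1075] [-0.2  0.2  0.3] [ 0.34  0.52 -0.48  1.61  0.26  1.08 -0.05]
```

Request:
move_arm(moves=[[[0.0017,0.003,0.02],0,-0.3],[[0,0,0.03],0,-0.3],[[0,0,0.03],0,-0.3],[[0,0,0.025],0,-0.3],[[0,0,0.015],0,-0.3],[[0,0,0],0,-0.3],[[0,0,0],0,-0.3]])

```text
clock: 21.72
tcp_pos: [0.6206, -0.0615, 0.0671]
tcp_rot: [-0.0, 0.648, 0.761, -0.001]
wrist_force: [0.1, -0.8, -0.5]
grip_width: 0.65
gripper_force: 0.0
```

```bash
python3 d.py "[.6206,-.0629,.016]"
```

```text
21.7167 [ 0.62062624 -0.06146373  0.06710667] tool angle 99.1812791611886 delta tool [-0.0014 -0.0002  0.0511] [ 0.1 -0.8 -0.5] [ 0.3   0.65 -0.44  1.71  0.34  0.86 -0.12]
```

Request:
move_arm(moves=[[[-0.0008,0,0.02],0,-0.3],[[0,0,0.015],0,-0.3],[[0,0,0.01],0,-0.3],[[0,0,0.005],0,-0.3],[[0,0,0],0,-0.3],[[0,0,0],0,-0.3]])

```text
clock: 22.22
tcp_pos: [0.6219, -0.0617, 0.0182]
tcp_rot: [0.0, 0.647, 0.762, 0.0]
wrist_force: [0.1, 0.1, 0.1]
grip_width: 0.645
gripper_force: 0.0
```

```bash
python3 d.py "[.6206,-.0629,.016]"
```

```text
22.2167 [ 0.6218556  -0.06165818  0.01819986] tool angle 99.34414000912834 delta tool [-0.001  -0.0014  0.0022] [0.1 0.1 0.1] [ 0.28  0.71 -0.41  1.74  0.38  0.77 -0.15]
```

Request:
move_arm(moves=[[[-0.0008,-0.0012,0.001],0,-0.3],[[0,0,0],0,0],[[0,0,0],0,0.2],[[0,0,0],0,1],[[0,0,0],0,1],[[0,0,0],0,1],[[0,0,0],0,1]])

```text
clock: 22.8
tcp_pos: [0.6207, -0.0628, 0.0172]
tcp_rot: [0.001, 0.647, 0.762, 0.0]
wrist_force: [-1.9, -1.2, 6.2]
grip_width: 0.393
gripper_force: 60.3
```

```bash
python3 d.py "[.6206,-.0629,.016]"
```

```text
22.8 [ 0.62066772 -0.06281812  0.01723479] tool angle 99.35962959256626 delta tool [-0.0001 -0.0001  0.0012] [-1.9 -1.2  6.2] [ 0.29  0.71 -0.41  1.75  0.38  0.76 -0.15]
```

Gripped. I lift straight up, then carry it to the tray.

Request:
move_arm(moves=[[[0,0,-0.004],0,1],[[0,0,-0.008],0,1],[[0,0,-0.015],0,1],[[0,0,-0.025],0,1],[[0,0,-0.025],0,1],[[0,0,-0.025],0,1],[[0,0,0],0,1],[[0,0,0],0,1]])

```text
clock: 23.47
tcp_pos: [0.6211, -0.0625, 0.1202]
tcp_rot: [0.001, 0.647, 0.763, 0.001]
wrist_force: [0.1, -0.2, -3.3]
grip_width: 0.394
gripper_force: 60.5
```

Request:
move_arm(moves=[[[0.025,-0.008,0],0,1],[[0.03,-0.01,0],0,1],[[0.03,-0.01,0],0,1],[[0.03,-0.01,0],0,1],[[0.03,-0.01,0],0,1],[[0.03,-0.01,0],0,1],[[0.03,-0.01,0],0,1],[[0.03,-0.01,0],0,1]])

```text
clock: 24.13
tcp_pos: [0.5031, 0.1572, 0.1172]
tcp_rot: [-0.001, 0.647, 0.763, -0.001]
wrist_force: [1.1, 0.8, -3.0]
grip_width: 0.39
gripper_force: 60.4
```

Request:
move_arm(moves=[[[0.03,-0.01,0],0,1],[[0.03,-0.01,0],0,1],[[0.03,-0.01,0],0,1],[[0.03,-0.01,0],0,1],[[0.025,-0.008,0],0,1],[[0,0,0],0,1],[[0,0,0],0,1],[[0,0,0],0,1]])

```text
clock: 24.8
tcp_pos: [0.4337, 0.2907, 0.1174]
tcp_rot: [0.0, 0.647, 0.763, -0.001]
wrist_force: [0.6, 0.2, -1.6]
grip_width: 0.389
gripper_force: 60.4
```

```bash
python3 d.py "[.433,.298,.07]"; python3 -c "
from h import *
g=grab('side');save(g,'g7.png',(170,60,390,240),3)"
```

```text
24.8 [0.43369962 0.29070576 0.1174329 ] tool angle 99.38291406828459 delta tool [0.0074 0.0006 0.0474] [ 0.6  0.2 -1.6] [-0.29  0.46 -0.53  1.92  0.31  0.84 -0.82]
```

View pics/g7.png

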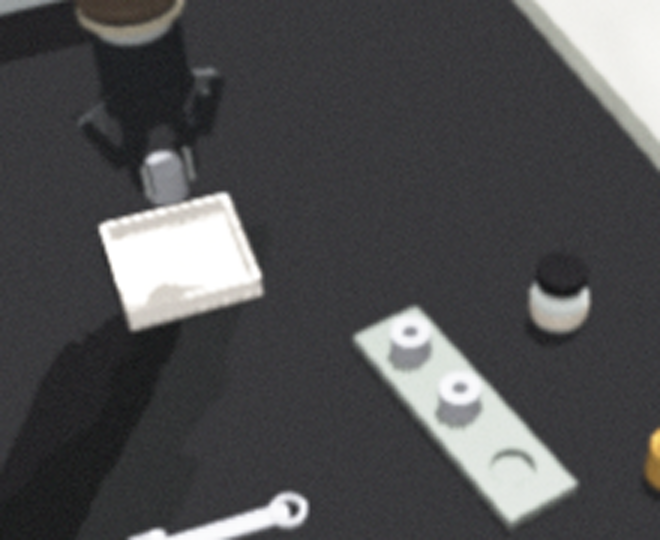

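The bushing is held over the tray at crop (165,178); its pocket is empty at (515,465) and the other two are still seated. I lower it now.

Request:
move_arm(moves=[[[0.007,0.0005,0.02],0,1],[[0,0,0.025],0,1],[[0,0,0.025],0,1],[[0,0,0.015],0,1],[[0,0,0.006],0,1],[[0,0,0],0,1],[[0,0,0],0,1],[[0,0,0],0,1]])

```text
clock: 25.52
tcp_pos: [0.4342, 0.2989, 0.0283]
tcp_rot: [0.0, 0.647, 0.762, 0.001]
wrist_force: [0.7, 0.7, -2.0]
grip_width: 0.391
gripper_force: 60.4
```

```bash
python3 d.py "[.433,.298,.0152]"
```

```text
25.5167 [0.43418232 0.29889949 0.02828906] tool angle 99.332376475906 delta tool [-0.0007 -0.0013  0.0131] [ 0.7  0.7 -2. ] [-0.37  0.59 -0.46  1.98  0.41  0.66 -0.93]
```

Request:
move_arm(moves=[[[0,0,0.004],0,1],[[0,0,0.004],0,1],[[0,0,0.002],0,1],[[0,0,0.0015],0,1],[[0,0,0.001],0,1],[[0,0,0.0005],0,1],[[0,0,0],0,1],[[0,0,0],0,1]])

```text
clock: 26.18
tcp_pos: [0.4333, 0.2987, 0.0152]
tcp_rot: [0.0, 0.647, 0.763, 0.0]
wrist_force: [-3.4, -3.9, 11.9]
grip_width: 0.387
gripper_force: 62.2
```

Touched the floor. I release and retreat upward.

Request:
move_arm(moves=[[[0,0,0],0,0.1],[[0,0,0],0,-0.1],[[0,0,0],0,-0.3],[[0,0,0],0,-0.4],[[0,0,-0.01],0,-0.4],[[0,0,-0.03],0,-0.4],[[0,0,-0.04],0,-0.4],[[0,0,-0.04],0,-0.4]])

```text
clock: 26.85
tcp_pos: [0.4324, 0.2984, 0.1357]
tcp_rot: [-0.001, 0.647, 0.763, -0.001]
wrist_force: [0.6, 0.3, -0.4]
grip_width: 0.702
gripper_force: 0.0
```

Request:
move_arm(moves=[[[-0.04,0,-0.03],0,-0.4],[[-0.04,0,0],0,-0.4],[[-0.04,0,0],0,-0.4],[[-0.04,0,0],0,-0.4],[[0,0,0],0,-0.4],[[0,0,0],0,-0.4]])

```text
clock: 27.35
tcp_pos: [0.4588, 0.1446, 0.1598]
tcp_rot: [0.0, 0.649, 0.761, -0.0]
wrist_force: [-0.7, 1.2, 0.6]
grip_width: 0.701
gripper_force: 0.0
```

Run:
```python
from h import *
f=grab('top');g=grab('side')
a=f['img'][180:320,130:290];b=g['img'][110:250,190:350]
cv2.imwrite('pics/g8.png',cv2.resize(np.hstack([a,b])[...,::-1],None,fx=2.5,fy=2.5,interpolation=cv2.INTER_CUBIC))
```

```text
(no output)
```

View pics/g8.png

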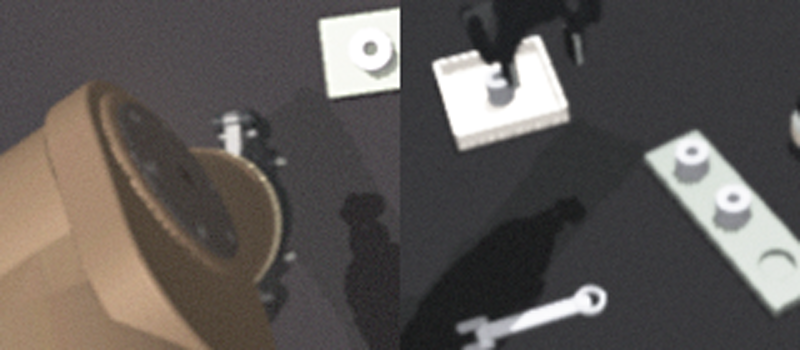

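The bushing stands upright in the middle of the tray at crop (500,90). The gripper is clear of everything and the other two bushings are seated, so I hand in.

```bash
python3 -c "
from plant import job
print(job.close_job())"
```

```text
the job is handed in; nothing more can be done
None
```

The job is handed in: all three bushings were gauged left to right, the right-hand one proved stepped and now stands upright in the white tray, and the gauge is back home in its stand; the hand-in gave no verdict.

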